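# File a pocket book in the slot that fits it

### The job

Pick up the green hardback pocket book that stands on the dormitory desk and slide it down into the one slot of the wooden desk rack that suits its thickness: not the slot it cannot enter, nor the one so wide that it would flop over. Keep hold of it until it is down in the slot, then let go and leave it standing there upright, fully home and about midway along the slot, either way round.

Things in the scene. Friction and masses are not known exactly. Their poses are not given: they have to be found in the camera images.
- book: Green hardback pocket book with yellow panels, standing on its lower edge on the desk; rigid, 24 mm thick (its y axis), 80 mm from spine (-x) to fore edge (x axis), 120 mm tall (z up), about 0.2 kg. Origin: centre of its underside. Bystanders on the desk: a thicker red book (42 mm, 112 mm tall), a white pen cup (about 125 mm tall with pens), a white mouse.
- slot_narrow (a point): Centre of the floor of the narrow slot, 14 mm wide (mouth 26 mm). The fixed pale wooden rack has three parallel slots 72 mm apart, in an order that changes. Each is open at both ends and 100 mm long (x axis), its width along y, z up, its grey floor 16 mm above the desk.
- slot_mid (a point): Centre of the floor of the middling slot, 30 mm wide (mouth 42 mm); length and axes as for the narrow slot. The walls of all three slots rise 55 mm above their floor, to 71 mm above the desk; over the top 10 mm they slope outwards as a lead-in, so each mouth is 12 mm wider than its slot.
- slot_wide (a point): Centre of the floor of the wide slot, 50 mm wide (mouth 62 mm); same length, height, lead-in and axes as the other slots.
Things that resemble listed ones, but are neither listed nor needed, are in the scene too. There is more than one size of the book; the job needs the middle-sized.

How it is judged:
By the outcome, as a careful person would: the job done as asked, in the order asked, and still so for the second after the job is handed in, with the robot touching nothing.
It also fails if it takes over 40 s, if anything falls off the work surface, if the arm or the gripper's body presses on something with over 40 N, if the wrist force passes 120 N, or if a joint passes its speed limit or range.

### The arm

A 7-joint arm with a two-finger parallel gripper is mounted at the origin on the work surface. World frame = base frame: x ahead of the robot, y to its left, z up, the work surface at z = 0. Lengths are in m, angles in rad, forces in N, time in s.
With the tool pointing down it reaches from about 0.4 to 0.75 m from the base axis. Payload 19.5 kg.
Tool frame: the origin (TCP) lies on the front face of the gripper's body, between the roots of the fingers; the fingertips stand env.tip_extent ahead of it and the grasp point (between the pads) lies 54 mm ahead of it (env.tip_extent is the distance from the TCP to the fingertips, in m); z points along the fingers, x is the direction in which the jaws open and shut, and the axes are right-handed (so a half turn about z gives the same grasp; the last joint's range is limited). The gripper opens to 85 mm and grips with 20 to 120 N. Pads are 22 mm wide; open, the fingers measure 114 mm over their backs; the gripper's body (76 mm by 85 mm) begins 54 mm behind the grasp point. The pads swing forward as they close: fully open they stand 13 mm farther back than shut.
Start: joints at [1.291, 0.707, -0.028, 1.485, 0.022, 0.951, -0.075], TCP at [0.135, -0.559, 0.304] pointing down, gripper open.
Joint ranges: [-2.71, 2.71], [-0.32, 2.16], [-1.57, 1.52], [0, 2.45], [-1.46, 4.6], [0, 2.02], [-2.83, 2.83]. Speed limits (rad/s): [1.89, 1.89, 2.57, 2.57, 3.01, 3.01, 3.01].

### API

Orientations are given as a unit quaternion [w, x, y, z].
In Python, from workcell import env, vision gives the robot as it stands. The module is installed in compiled form; this text tells all that it offers.
- The arm moves only by the tool carry_out, never from a script. Its argument "steps" is a list that holds one entry, the list of rows, each a list of 5 numbers: the shift along the world's x, y, z in m, then the turn about the world's z in rad, then the gripper's target within -1 to 1 (fully open at 1, half-way at 0, shut at -1). A call has 1 to 12 rows; each row shifts and turns the commanded pose from where the row before left it; what a row does not reach is not made up. A row lasts 1/8 s, in which the tool goes at most 62.5 mm and 10.7 degrees, less where a joint would pass 70% of its speed; a pose out of reach is approached as far as the arm can. A call is refused whole if a number of a shift passes 0.0625 or a number of a turn 0.188, either way. A call with a gripper value outside its range is refused whole. The fingers move at their own pace and stop on an object; "force" is the grip in N (left out, the last holds). Time passes only in rows, so rows that do not move let the fingers close. It gives the time, the measured TCP pose, the force and the opening at its end, in the units of the state.
- env.get_state(): the state, without advancing time (a new reading comes with each control period).
- vision.capture(name): name is "side" or "top"; returns the picture (420x560x3 uint8, red, green, blue); there is no depth.
- vision.get_calibration(name): a dict with "fx", "fy", "cx", "cy" (pixels), "position" and "rotation" of the camera in the world. Camera axes: x right, y down, z forward; pixel columns grow to the right and rows downward; lengths in m; the calibration is good to about 2 mm. A picture is of the moment at which its call begins. get_calibration takes no time and is no camera call.
- env.hand_in(): hands the job in, once; it reports no verdict.
Trained networks look in the newest picture that a camera, given by its name, has taken for a name from the list of things; names that differ only in an ending like _2 or _b are one class to them, and where a whole thing is asked for, a point or a joint stands for the part that bears it (a point fixed in the world has none). Each returns a list of dicts, best first, with "conf" (0 to 1); they miss things now and then, are a little off and sometimes report something else, mostly with a low value. They report only what shows in the picture. A call takes as long as a camera call. They do not tell look-alikes from the thing itself.
- vision.regions_of(camera, name): "mask" (420x560 bool, what is visible of it) and "box" ([left, top, width, height] in pixels, round what is visible of it).
- vision.mark_of(camera, name): "location" ([column, row] in pixels: a listed point, or the origin of a listed thing).
The state is a dict: "clock": time; "joints": joint angles; "joint_vel": joint speeds; "tau": joint torques, N m; "tool_pos": TCP position; "orientation": TCP orientation; "wrist_force": force on the tool from outside, world axes, zero at the start; "ft_torque": the same for the moment, N m; "opening": finger opening in m.
Only numpy, scipy, OpenCV 4.12 (cv2) and the standard library are available. Lean on these libraries where they do the work, as an engineer would, in place of code of your own. Each camera call takes 0.05 s, during which the arm holds its last target. There are 200 camera calls.

## Working session

There is one attempt and no reset: what is moved stays moved. The work goes in short steps, Python scripts to look and compute and a tool call to move; the robot and the scene stay as the last step left them, time stands still between calls to the robot, and variables do not carry over. Pictures are saved under pics/ and viewed, about 8 in all and at most 12, crops included, and the job is handed in when it is done.

Besides the shell and the picture viewer there is one more tool, called as a command line: name --argument value ..., lists and objects as JSON in quotes. carry_out: Moves the arm, as the interface text tells. Its arguments: {"type":"object","properties":{"steps":{"type":"array","items":{"type":"array","items":{"type":"array","items":{"type":"number"}}}},"force":{"type":"number"}},"required":["steps"]}

```bash
mkdir -p pics
cat > h.py <<'E'
import numpy as np, cv2
from workcell import env, vision
def snap(n,f):
    im=vision.capture(n); cv2.imwrite('pics/'+f,im[:,:,::-1]); return im
def ray(n,px):
    c=vision.get_calibration(n); d=np.array([(px[0]-c['cx'])/c['fx'],(px[1]-c['cy'])/c['fy'],1.])
    return np.array(c['position']),np.array(c['rotation'])@d
def at(n,px,z):
    p,d=ray(n,px); return p+d*(z-p[2])/d[2]
def proj(n,P):
    c=vision.get_calibration(n); q=np.array(c['rotation']).T@(np.array(P)-np.array(c['position']))
    return np.array([c['fx']*q[0]/q[2]+c['cx'],c['fy']*q[1]/q[2]+c['cy']])
E
python3 - <<'E'
from h import *
np.set_printoptions(precision=4,suppress=True)
ims=[snap(n,n+'0.png') for n in('top','side')]
for n in('top','side'):
    c=vision.get_calibration(n);print(n,c['fx'],c['position'],np.array(c['rotation']).round(3).tolist())
    for r in vision.regions_of(n,'book'): print('reg',r['conf'],r['box'])
    for k,z in(('book',0),('slot_narrow',.016),('slot_mid',.016),('slot_wide',.016)):
        for m in vision.mark_of(n,k): print(k,round(m['conf'],2),m['location'],at(n,m['location'],z))
print(env.tip_extent,env.get_state())
E
```

```text
top 462.4282057256158 [ 0.4046 -0.019   1.0126] [-0.068, 0.71, -0.699, 0.055]
reg 0.86 [366.7, 224.5, 29.2, 21.9]
reg 0.74 [376.5, 92.0, 65.2, 57.0]
reg 0.64 [365.5, 154.2, 26.8, 50.2]Traceback (most recent call last):
  File "<stdin>", line 8, in <module>
  File "h.py", line 9, in at
    p,d=ray(n,px); return p+d*(z-p[2])/d[2]
        ~~~^^^^^^
  File "h.py", line 7, in ray
    return np.array(c['position']),np.array(c['rotation'])@d
                                   ~~~~~~~~~~~~~~~~~~~~~~~^~
ValueError: matmul: Input operand 1 has a mismatch in its core dimension 0, with gufunc signature (n?,k),(k,m?)->(n?,m?) (size 3 is different from 4)
```

View pics/top0.png

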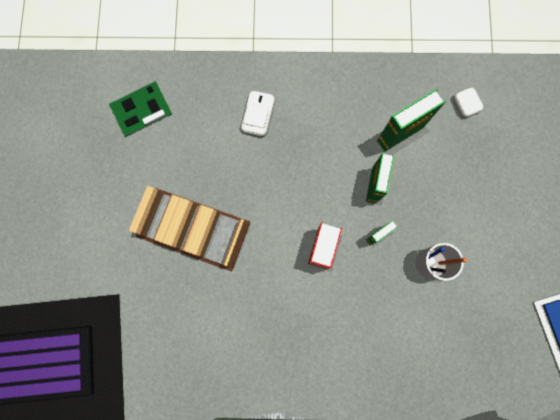

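View pics/side0.png

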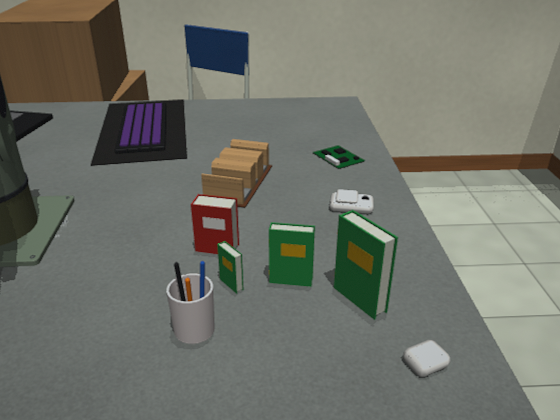

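Three green books stand here: large at top pixel (411,120), middle at (380,178), small at (382,233). A red book is at (326,245). The rack is at (190,228), with three slots. The rotation is a quaternion, so I'll fix the helper.

```bash
python3 - <<'E'
s=open('h.py').read()
s=s.replace("from workcell","from scipy.spatial.transform import Rotation\nfrom workcell").replace("np.array(c['rotation'])@","RM(c)@").replace("np.array(c['rotation']).T","RM(c).T")
s+="\ndef RM(c): return Rotation.from_quat(np.roll(c['rotation'],-1)).as_matrix()\n"
open('h.py','w').write(s)
E
python3 - <<'E'
from h import *
np.set_printoptions(precision=4,suppress=True)
for n in('top','side'):
    im=snap(n,n+'1.png')
    for r in vision.regions_of(n,'book'):
        print(n,'reg',r['conf'],r['box'])
        # white page block / brightest part = top face
        if n=='top':
            m=(r['mask']).astype(np.uint8); wm=(m>0)&(im.min(2)>150)
            (c,sz,a)=cv2.minAreaRect(np.argwhere(wm)[:,::-1].astype(np.float32))
            print('white rect',c,sz,a); b=cv2.boxPoints((c,sz,a))
            P=np.array([at(n,q,.12) for q in b]); print(P[:,:2], P.mean(0), np.linalg.norm(P[1]-P[0]),np.linalg.norm(P[2]-P[1]))
    for k,z in(('book',0),('slot_narrow',.016),('slot_mid',.016),('slot_wide',.016)):
        for m in vision.mark_of(n,k): print(n,k,round(m['conf'],2),m['location'],at(n,m['location'],z))
s=env.get_state();print(env.tip_extent,s['clock'],s['tool_pos'],s['orientation'],s['opening'])
a=cv2.imread('pics/top1.png')
c1=cv2.resize(a[180:280,120:260],None,fx=5,fy=5,interpolation=cv2.INTER_CUBIC)
cv2.imwrite('pics/crop1.png',c1)
c2=cv2.resize(a[140:260,350:410],None,fx=5,fy=5,interpolation=cv2.INTER_CUBIC)[:500]
cv2.imwrite('pics/crop1.png',cv2.hconcat([c1[:, :500],c2]))
E
```

```text
top reg 0.91 [377.6, 90.3, 68.9, 59.8]
white rect (418.8269958496094, 108.21683502197266) (13.17846393585205, 49.82217788696289) 58.570438385009766
[[ 0.746  -0.2272]
 [ 0.8026 -0.3148]
 [ 0.7786 -0.3277]
 [ 0.7224 -0.2404]] [ 0.7624 -0.2776  0.12  ] 0.10431774179289909 0.027298406922877154
top reg 0.65 [363.3, 224.4, 31.3, 23.2]
white rect (384.187744140625, 231.0917205810547) (7.3828558921813965, 23.83073616027832) 52.594642639160156
[[ 0.5024 -0.1797]
 [ 0.5312 -0.2168]
 [ 0.5198 -0.2251]
 [ 0.4912 -0.1881]] [ 0.5111 -0.2024  0.12  ] 0.04692605692220795 0.014084580191051767
top reg 0.6 [368.5, 151.1, 23.4, 51.7]
white rect (384.5339660644531, 172.31884765625) (10.01301097869873, 36.42770004272461) 10.619654655456543
[[ 0.5934 -0.1886]
 [ 0.6664 -0.2032]
 [ 0.6629 -0.2226]
 [ 0.59   -0.2078]] [ 0.6282 -0.2055  0.12  ] 0.07445164816239427 0.019746154376778114
top book 0.95 [399.9, 134.0] [ 0.748  -0.2672  0.    ]
top book 0.82 [373.9, 234.1] [ 0.5184 -0.2045  0.    ]
top book 0.71 [373.8, 183.5] [ 0.6319 -0.2061  0.    ]
top slot_narrow 0.71 [189.8, 227.0] [0.5257 0.1976 0.016 ]
top slot_mid 0.82 [161.6, 216.3] [0.5483 0.2607 0.016 ]
top slot_wide 0.97 [221.8, 239.2] [0.5002 0.1267 0.016 ]
side reg 0.97 [266.7, 222.0, 47.4, 62.3]
side reg 0.78 [331.0, 211.3, 67.6, 110.4]
side reg 0.7 [216.6, 240.4, 25.1, 52.2]
side book 0.83 [288.0, 279.7] [ 0.6223 -0.2037  0.    ]
side book 0.73 [362.4, 298.0] [ 0.7528 -0.2633  0.    ]
side book 0.64 [231.4, 284.9] [ 0.5155 -0.2134  0.    ]
side slot_wide 0.57 [229.6, 192.2] [0.5048 0.1163 0.016 ]
0.0726 0.8 [ 0.1354 -0.5588  0.3039] [-0.      0.786  -0.6183 -0.    ] 0.08555984865138007
```

View pics/crop1.png

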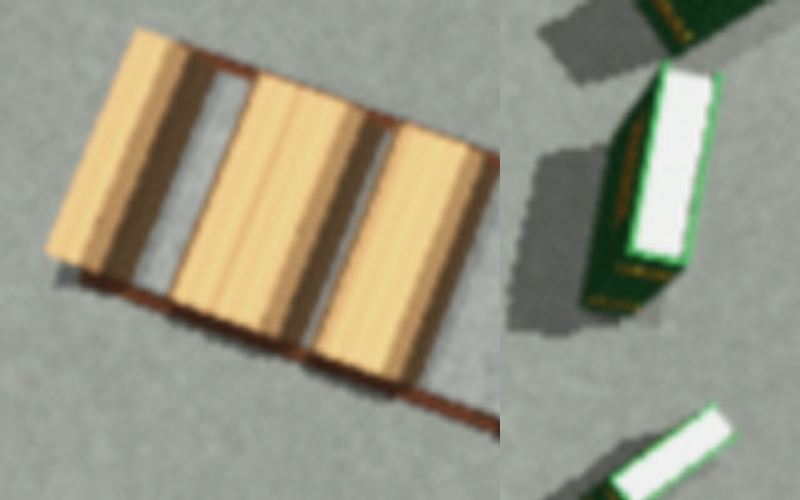

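carry_out --steps '[[[0.03,0.022,0,-0.036,1],[0.03,0.022,0,-0.036,1],[0.03,0.022,0,-0.036,1],[0.03,0.022,0,-0.036,1],[0.03,0.022,0,-0.036,1],[0.03,0.022,0,-0.036,1],[0.03,0.022,0,-0.036,1],[0.03,0.022,0,-0.036,1],[0.03,0.022,0,-0.036,1],[0.03,0.022,0,-0.036,1],[0.03,0.022,0,-0.036,1],[0.03,0.022,0,-0.036,1]]]' --force 40

```text
clock: 2.3
tool_pos: [0.4964, -0.294, 0.3039]
orientation: [0.0, -0.635, 0.773, -0.0]
wrist_force: [0.8, 1.2, -0.4]
opening: 0.0852
```

Run:
```python
from h import *
a=cv2.imread('pics/top1.png'); z=.071
# ortho: 0.25 mm/px; u along slot-across dir (rack y), v along slot x, centred on guessed mid slot
th=np.radians(-19.7); ex=np.array([np.cos(th),np.sin(th)]); ey=np.array([-ex[1],ex[0]])
c=np.array([.5483,.2607])
s=.00025; W,H=800,600
g=np.array([[[*0*ex]]]) if 0 else None
dst=np.float32([[0,0],[W,0],[W,H],[0,H]])
src=[]
for u,v in dst:
    p=c+ey*(u-560)*s+ex*(300-v)*s
    src.append(proj('top',[p[0],p[1],z]))
M=cv2.getPerspectiveTransform(np.float32(src),dst)
o=cv2.warpPerspective(a,M,(W,H),flags=cv2.INTER_CUBIC)
for u in range(0,W,40): cv2.line(o,(u,0),(u,8 if u%200 else 20),(0,0,255),1)
cv2.line(o,(560,0),(560,600),(255,0,0),1); cv2.line(o,(0,300),(800,300),(255,0,0),1)
cv2.imwrite('pics/ortho.png',o)
```

```text
(no output)
```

View pics/ortho.png

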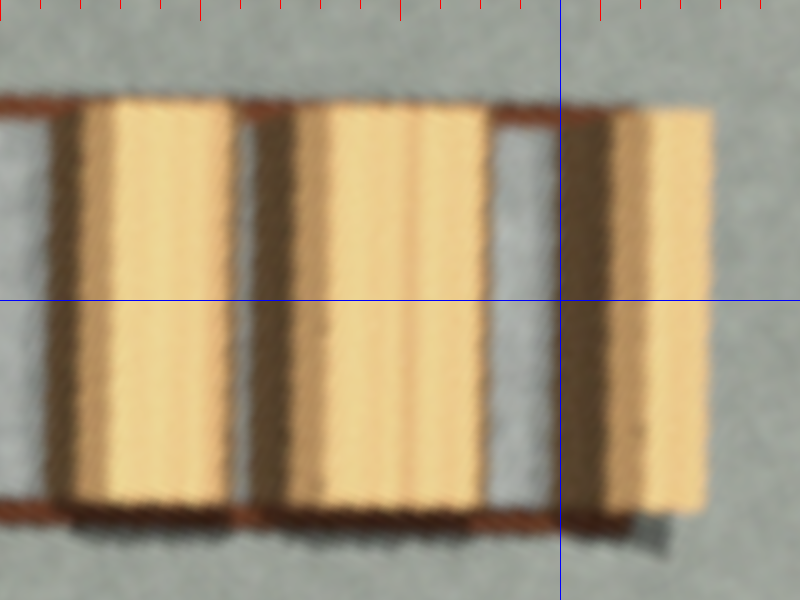

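The middle book's top measures about 75x20 mm of white pages plus the green covers, which fits 80x24. It is at (0.628,-0.2055), axis -11.3°. The ortho view shows the mid slot at the +y end: the mouth centre agrees with 72 mm spacing, the slot is at (0.547,0.262), and its axis is about -18.9°. Next I go to the book and grasp it.

carry_out --steps '[[[0.033,0.0222,0,0,1],[0.033,0.0222,0,0,1],[0.033,0.0221,0,0,1],[0.0326,0.022,0,0,1],[0,0,-0.03,0,1],[0,0,-0.03,0,1],[0,0,-0.02,0,1],[0,0,0,0,1],[0,0,0,0,1]]]'

```text
clock: 3.42
tool_pos: [0.6273, -0.2064, 0.2249]
orientation: [0.0, -0.635, 0.772, -0.0]
wrist_force: [0.3, -1.1, 0.9]
opening: 0.0854
```

Run:
```python
from h import *
a=snap('side','side2.png')[:,:,::-1]; 
cv2.imwrite('pics/s2c.png',cv2.resize(a[100:330,160:440],(784,644))[:600])
s=env.get_state();print(s['tool_pos'],s['orientation'],s['joints'])
```

```text
[ 0.62734666 -0.20644896  0.22496098] [ 4.27624201e-04 -6.35210467e-01  7.72338746e-01 -5.83002594e-04] [ 0.19355115  0.94261065  0.18508796  1.23213869 -0.18021617  0.98116525
 -1.36114132]
```

View pics/s2c.png

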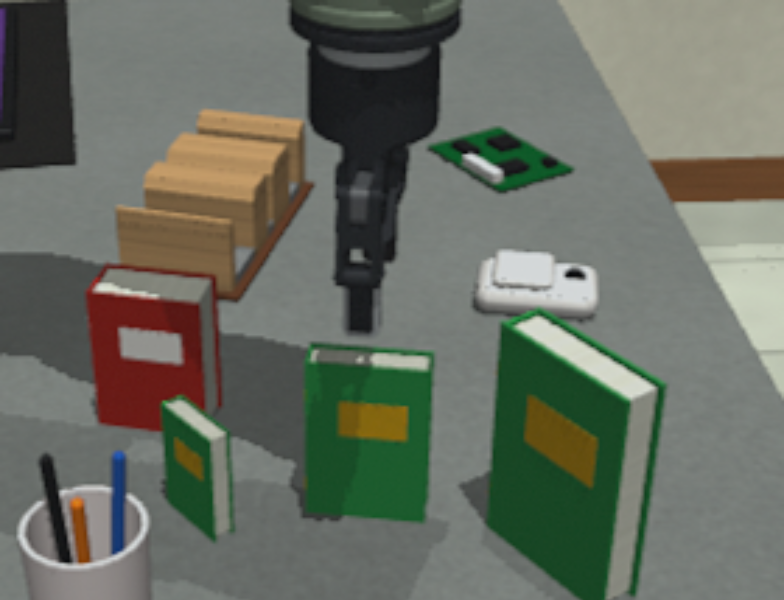

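The gripper is centred above the middle green book (crop pixel 368,430), with its fingers astride the thickness. Now I descend, close, then lift a little.

carry_out --steps '[[[0,0.0005,-0.03,0,1],[0,0,-0.03,0,1],[0,0,-0.025,0,1],[0,0,0,0,1],[0,0,0,0,0],[0,0,0,0,-1],[0,0,0,0,-1],[0,0,0,0,-1],[0,0,0,0,-1],[0,0,0,0,-1],[0,0,0,0,-1]]]' --force 50

```text
clock: 4.85
tool_pos: [0.6272, -0.206, 0.1395]
orientation: [0.0, -0.635, 0.772, -0.0]
wrist_force: [-0.9, 0.1, 5.6]
opening: 0.0238
```

carry_out --steps '[[[0,0,0.02,0,-1],[0,0,0.03,0,-1],[0,0,0.03,0,-1],[0,0,0.03,0,-1],[0,0,0.03,0,-1],[0,0,0,0,-1],[0,0,0,0,-1]]]'

```text
clock: 5.72
tool_pos: [0.6268, -0.2057, 0.2788]
orientation: [-0.0, -0.635, 0.772, 0.0]
wrist_force: [-0.7, 0.3, -3.1]
opening: 0.0233
```

carry_out --steps '[[[-0.0067,0.039,0,-0.011,-1],[-0.0067,0.039,0,-0.011,-1],[-0.0067,0.039,0,-0.011,-1],[-0.0067,0.039,0,-0.011,-1],[-0.0067,0.039,0,-0.011,-1],[-0.0067,0.039,0,-0.011,-1],[-0.0067,0.039,0,-0.011,-1],[-0.0067,0.039,0,-0.011,-1],[-0.0067,0.039,0,-0.011,-1],[-0.0067,0.039,0,-0.011,-1],[-0.0067,0.039,0,-0.012,-1],[-0.0065,0.039,0,-0.012,-1]]]'

```text
clock: 7.22
tool_pos: [0.5462, 0.2634, 0.2782]
orientation: [-0.001, -0.582, 0.813, 0.0]
wrist_force: [1.1, -0.3, -2.4]
opening: 0.0234
```

carry_out --steps '[[[0,0,0,0,-1],[0,0,0,0,-1],[0,0,0,0,-1]]]'

```text
clock: 7.6
tool_pos: [0.5471, 0.2612, 0.2787]
orientation: [-0.0, -0.582, 0.813, -0.0]
wrist_force: [-0.1, 0.3, -2.2]
opening: 0.0236
```

Run:
```python
from h import *
a=snap('side','side3.png')[:,:,::-1]; b=snap('top','top3.png')[:,:,::-1]
cv2.imwrite('pics/c3.png',cv2.hconcat([cv2.resize(a[40:240,150:350],(400,400)),cv2.resize(b[120:320,80:280],(400,400))]))
s=env.get_state();q=s['orientation'];print(s['clock'],s['tool_pos'],s['opening'],np.degrees(2*np.arctan2(q[2],q[1])),s['joints'],s['wrist_force'],s['ft_torque'])
for m in vision.regions_of('side','book')[:4]: print(m['conf'],m['box'])
# expected book corners in side view if bottom is 0.1395 below TCP
t=np.array(s['tool_pos']);th=2*np.arctan2(q[2],q[1])+np.pi/2
for dx in(-.04,.04):
  for dz in(-.1395,-.0195):
    print(dx,dz,proj('side',t+[dx*np.cos(th),dx*np.sin(th),dz]))
```

```text
7.7 [0.5470734  0.26145166 0.27888773] 0.02370322971207345 251.13585932604207 [-0.64640547  0.80757411  0.32008884  1.40297267 -0.27807593  0.97543551
 -2.16243806] [ 0.36781088 -0.4892135  -2.60548713] [-0.00855787  0.05237307  0.00259855]
0.74 [226.2, 71.4, 37.8, 51.6]
0.65 [333.9, 206.4, 61.7, 114.3]
0.62 [218.1, 244.2, 22.2, 49.9]
0.54 [212.3, 149.7, 50.5, 35.0]
-0.04 -0.1395 [230.53977712 119.40160741]
-0.04 -0.0195 [228.18645112  72.36532061]
0.04 -0.1395 [260.64789294 122.51396783]
0.04 -0.0195 [259.76733013  74.90419187]
```

View pics/c3.png

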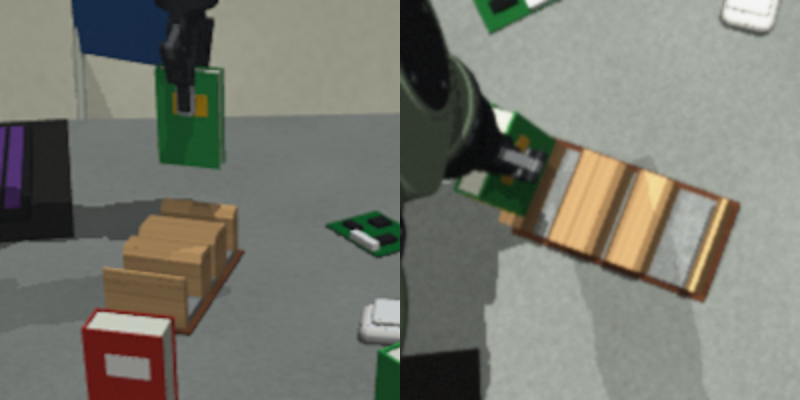

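The book hangs upright and squarely in the grip over the mid slot (side crop 190,115), and its corners match the prediction to about 2 px. I'll lower it in stages and watch the force.

carry_out --steps '[[[0,0,-0.02,0,-1],[0,0,-0.02,0,-1],[0,0,-0.02,0,-1],[0,0,-0.01,0,-1],[0,0,-0.01,0,-1],[0,0,-0.005,0,-1],[0,0,0,0,-1]]]'

```text
clock: 8.62
tool_pos: [0.5469, 0.2622, 0.1939]
orientation: [0.0, -0.582, 0.813, 0.0]
wrist_force: [0.4, 0.2, -2.1]
opening: 0.0237
```

carry_out --steps '[[[0,0,-0.01,0,-1],[0,0,-0.01,0,-1],[0,0,-0.008,0,-1],[0,0,-0.004,0,-1],[0,0,-0.003,0,-1],[0,0,-0.002,0,-1],[0,0,0,0,-1]]]'

```text
clock: 9.5
tool_pos: [0.5469, 0.2622, 0.1569]
orientation: [0.0, -0.582, 0.813, 0.0]
wrist_force: [0.1, 0.6, -3.4]
opening: 0.023
```

Run:
```python
from h import *
a=snap('side','side4.png')[:,:,::-1]; b=snap('top','top4.png')[:,:,::-1]
cv2.imwrite('pics/c4.png',cv2.hconcat([cv2.resize(a[90:210,180:300],(400,400)),cv2.resize(b[150:290,100:240],(400,400))]))
s=env.get_state();print(s['clock'],s['tool_pos'],s['wrist_force'],s['ft_torque'],s['opening'])
```

```text
9.6 [0.54689412 0.26221801 0.15700762] [ 0.14081441  0.34623458 -2.36136456] [-0.06176493  0.00078503 -0.04033728] 0.023553171463463668
```

View pics/c4.png

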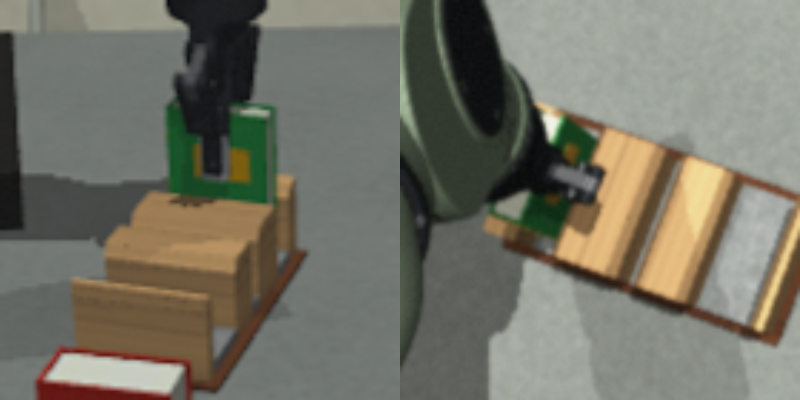

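The book is inside the mid slot, about 1.5 mm above the floor by kinematics. I'll settle it gently.

carry_out --steps '[[[0,0,-0.001,0,-1],[0,0,-0.001,0,-1],[0,0,0,0,-1],[0,0,0,0,-1]]]'

```text
clock: 10.1
tool_pos: [0.5469, 0.2622, 0.1555]
orientation: [0.0, -0.582, 0.813, 0.0]
wrist_force: [-3.1, -0.5, 8.3]
opening: 0.0234
```

The force has gone from -2.4 to +8 N, so the book is on the floor. Release, then retreat.

carry_out --steps '[[[0,0,0,0,-0.4],[0,0,0,0,-0.2],[0,0,0,0,0.2],[0,0,0,0,0.5],[0,0,0,0,0.5],[0,0,0,0,0.5],[0,0,0.02,0,0.5],[0,0,0.03,0,0.5],[0,0,0.04,0,0.5],[0,0,0.04,0,0.5],[0,0,0.03,0,0.5]]]'

```text
clock: 11.48
tool_pos: [0.5469, 0.2622, 0.3166]
orientation: [0.001, -0.582, 0.813, -0.0]
wrist_force: [-0.2, 0.3, -0.2]
opening: 0.0641
```

carry_out --steps '[[[0,-0.03,0,0,0.5],[0,-0.04,0,0,0.5],[0,-0.05,0,0,0.5],[0,-0.05,0,0,0.5],[0,-0.05,0,0,0.5],[0,-0.05,0,0,0.5],[0,-0.04,0,0,0.5],[0,-0.03,0,0,0.5],[0,0,0,0,0.5],[0,0,0,0,0.5]]]'

```text
clock: 12.72
tool_pos: [0.5469, -0.077, 0.3148]
orientation: [0.0, -0.582, 0.813, 0.0]
wrist_force: [0.2, 0.2, -0.1]
opening: 0.0641
```

Run:
```python
from h import *
np.set_printoptions(precision=4,suppress=True)
a=snap('side','side5.png')[:,:,::-1]; b=snap('top','top5.png')[:,:,::-1]
cv2.imwrite('pics/c5.png',cv2.hconcat([cv2.resize(a[90:210,180:300],(400,400)),cv2.resize(b[150:290,100:240],(400,400))]))
for r in vision.regions_of('top','book'):
    if r['box'][0]<260:
        wm=r['mask']&(b.min(2)>170)
        R=cv2.minAreaRect(np.argwhere(wm)[:,::-1].astype(np.float32)); P=np.array([at('top',q,.136) for q in cv2.boxPoints(R)])
        e=P[1]-P[0];f=P[2]-P[1];l=e if np.linalg.norm(e)>np.linalg.norm(f) else f
        print(r['conf'],P.mean(0),np.linalg.norm(e),np.linalg.norm(f),np.degrees(np.arctan2(l[1],l[0])))
s=env.get_state();print(s['clock'],s['tool_pos'],s['wrist_force'],s['opening'])
```

```text
0.86 [0.5478 0.2616 0.136 ] 0.07425466807273758 0.01856963518304857 -18.78340378481396
12.875 [ 0.5469 -0.0769  0.3149] [ 0.4021 -0.1718 -0.525 ] 0.06382690859138505
```

View pics/c5.png

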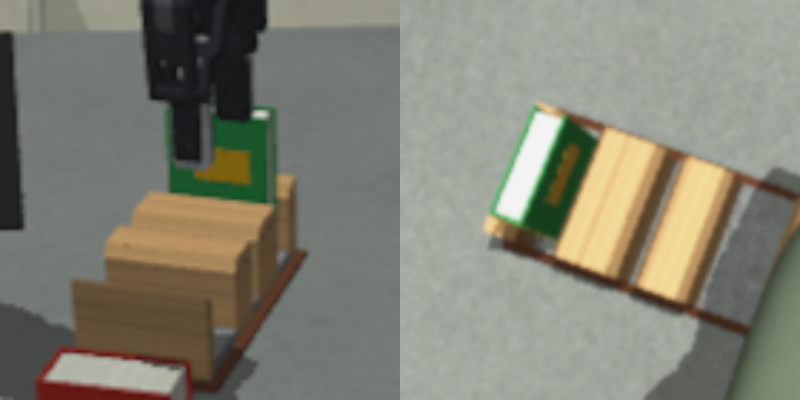

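The book stands upright in the mid slot: the centre of its top is at (0.5478,0.2616), -18.8°, within 1 mm of the slot centre. The arm is clear.

```bash
python3 -c "
from workcell import env; print(env.hand_in())"
```

```text
the job is handed in; nothing more can be done
None
```

The middle-sized green book is standing upright in the 30 mm slot at the +y end of the rack. I let go of it, moved the arm clear and handed the job in at about 13 s.

- **Fully home:** the wrist force went from -2.4 N to +8.3 N when the book met the slot floor, at the height expected for the floor.
- **Position:** after release, the centre of the book's top measured (0.548, 0.262) at -18.8°. That is within about 1 mm of the slot centre I had measured, and its angle matches the slot's, so it is about midway along and not leaning.
- **Limits:** the largest wrist force I read was 8.3 N. I saw no contact with the other objects in the pictures.

None of my checks failed. One minor disagreement was in the first look, where the two cameras placed the book about 1 cm apart. I used the top-face measurement, and the grip closed at 23.8 mm, as expected for a 24 mm book.

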